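Load the orbital shaker: each vessel into the clamp of its size

ROBOT

A 6-joint arm with a two-finger parallel gripper is mounted at the origin on a cart in front of the work surface, level with it; the furniture and walls round the work are solid. World frame = base frame: x ahead of the robot, y to its left, z up, the work surface at z = 0. Lengths are in mm, angles in degrees, forces in N, time in s.
With the tool pointing down it reaches from about 300 to 850 mm from the base axis. Payload 4.2 kg.
Tool frame: the origin (TCP) lies at the very end of the fingers, on their centre line; the grasp point (between the pads) lies 19 mm behind it; z points along the fingers, y is the line along which they close (so a half turn about z gives the same grasp; the last joint's range is limited). The gripper opens to 91 mm and grips with 3 to 60 N. Pads are 32 mm wide; open, the fingers measure 118 mm over their backs; the gripper's body (76 mm by 178 mm) begins 60 mm behind the grasp point.
Start: joints at [70.474, 18.312, 89.639, -0, 72.044, -1.146], TCP at [181.315, 545.681, 213.976] pointing down, gripper open.
Joint ranges: [-177.97, 177.97], [-48.28, 115.42], [12.27, 149.76], [-77.06, 257.06], [2.81, 150.46], [-146.56, 146.56]. Speed limits (degrees/s): [147.25, 147.25, 180, 180, 180, 180].

INTERFACE

Orientations are given as [roll, pitch, yaw] about the fixed x, y, z axes, in that order (R = Rz(yaw) Ry(pitch) Rx(roll)).
In Python, from workcell import env, eyes gives the robot as it stands.
- The arm moves only by the tool send_rows, never from a script. Its argument "targets" is text: rows parted by semicolons, each of 7 numbers parted by spaces: the shift along the tool's x, y, z in m, then the turn, a rotation vector about the tool's x, y, z in degrees, then the opening in per cent of the stroke, from 0 (shut) to 100 (fully open). A call has 1 to 12 rows; each row is the pose to reach, as a shift and turn from the pose commanded when the call began, along the tool's axes at that moment; what a row does not reach only later rows make up. A row lasts 1/12 s, in which the tool goes at most 41.7 mm and 7.16 degrees, less where a joint would pass 70% of its speed; a pose out of reach is approached as far as the arm can. A call with a gripper value outside its range is refused whole. The fingers move at their own pace and stop on an object; "grip_force" is the grip in N (left out, the last holds). Time passes only in rows, so rows that repeat a pose let the fingers close. It gives the time, the measured TCP pose, the force, the opening and the grip force at its end, in the units of the state.
- env.state(): the state, without advancing time (a new reading comes with each control period).
- eyes.grab_frame(name): name is "scene" or "side" or "wrist"; returns a dict with "image" (480x640x3 uint8, blue, green, red), "fovy" (degrees; the focal length in pixels is half the picture's height over the tangent of half this angle, whatever the lens; pixels are square), "cx", "cy" (the principal point, pixels), "eye" and "attitude" of the camera in the world. Camera axes: x right, y up, looking along -z (the intrinsics and any distortion apply to the point x, -y, -z); pixel columns grow to the right and rows downward; lengths in mm; the calibration is good to about 2 mm. A picture is of the moment at which its call begins. There is no depth.
- env.job_done(): hands the job in; it is judged then, once.
The state is a dict: "time_s": time; "qpos": joint angles; "qvel": joint speeds; "effort": joint torques, N m; "ee_pos": TCP position; "ee_rot": TCP orientation; "force": force on the tool from outside, world axes, zero at the start; "torque": the same for the moment, N m; "gripper_width": finger opening in mm; "gripper_force": force on a finger pad.
Only numpy, scipy, OpenCV 4.12 (cv2) and the standard library are available. Lean on these libraries where they do the work, as an engineer would, in place of code of your own. Each camera call takes 0.05 s, during which the arm holds its last target. There are 200 camera calls.

TASK

Load the orbital shaker for its run: stand the vial, the sample bottle and the two volumetric flasks each in the clamp made for it, fully down on the clamp's floor between the leaves. Keep every vessel upright, set it down rather than drop it, and let go of all of them.

Things in the scene. Friction and masses are not known exactly. Their poses are not given: they have to be found in the camera images.
- vial: Small clear glass vial with a white ribbed screw cap, upright on the bench. 29 mm across by eye (32 mm between the fingers), 78 mm tall overall, body up to about 62 mm, cap above. About 35 g. Origin: centre of its underside; z up along its axis. Grip the body about 58 to 62 mm above the underside.
- bottle: White sample bottle with a black screw cap, upright on the bench. 42 mm across, 93 mm tall, black cap 32 mm across from 75 mm up. About 45 g. Origin: centre of its underside; z up along its axis. Grip the body about 60 to 64 mm above the underside.
- flask50: The smaller of the two glass volumetric flasks: round white-looking bulb 49 mm across, slim neck, teal stopper, 150 mm tall. Bulb up to 56 mm, above it the neck, 14 mm between the fingers. About 72 g. Origin: centre of its underside; z up along its axis. Grip the neck about 100 mm above the underside.
- flask100: The larger of the two glass volumetric flasks: bulb 62 mm across, slim neck, teal stopper, 187 mm tall. Bulb up to 70 mm, above it the neck, 17 mm between the fingers. About 90 g. Origin: centre of its underside; z up along its axis. Grip the neck about 125 mm above the underside.
- vial_clamp: Clamp sized for the vial, screwed to the shaker: steel floor, four upright sprung leaves with flared tips dipped in yellow vinyl. 37 mm clear between the leaves, 37 mm tall; the flare takes in a vessel up to 8 mm off centre. Origin: centre of its underside, z up; its floor is 3 mm above it. Leaves are light springs, yielding outwards at about 0.2 N/mm; a centred vessel drops in without force.
- bottle_clamp: Clamp sized for the black-capped bottle, screwed to the shaker: steel floor, four upright sprung leaves with flared tips dipped in black vinyl. 48 mm clear between the leaves, 41 mm tall; the flare takes in a vessel up to 8 mm off centre. Origin: centre of its underside, z up; its floor is 3 mm above it. Leaves are light springs, yielding outwards at about 0.2 N/mm; a centred vessel drops in without force.
- flask50_clamp: Clamp sized for the smaller flask, screwed to the shaker: steel floor, four upright sprung leaves with flared tips dipped in green vinyl. 53 mm clear between the leaves, 45 mm tall; the flare takes in a vessel up to 8 mm off centre. Origin: centre of its underside, z up; its floor is 3 mm above it. Leaves are light springs, yielding outwards at about 0.2 N/mm; a centred vessel drops in without force.
- flask100_clamp: Clamp sized for the larger flask, screwed to the shaker: steel floor, four upright sprung leaves with flared tips dipped in blue vinyl. 66 mm clear between the leaves, 49 mm tall; the flare takes in a vessel up to 8 mm off centre. Origin: centre of its underside, z up; its floor is 3 mm above it. Leaves are light springs, yielding outwards at about 0.2 N/mm; a centred vessel drops in without force.
- shaker: Orbital shaker, off and fixed: white housing, aluminium platform 252 (x) by 292 mm (y), top 70 mm above the bench. Clamps sit on it two by two, 120 mm apart in x, 140 in y, which one where changes. Origin: under its centre on the bench, front -x. The vessels stand to its left, axes at least 85 mm apart; a marker lies among them and a log book before them, under 20 mm high. Other gear stands farther off.
Not all that is in view belongs to the job. Leave any green or yellow look-alike of the vial alone.

How it is judged (in metres and radians):
At the end, for the whole second after the job is handed in: Each of the four vessels stands in its own clamp: its axis within 8 mm of the clamp's centre, its underside on the clamp's floor (within 4 mm), upright to 0.1 rad, and at rest (horizontal distance between vial and vial_clamp below 0.008 m and z of vial in the frame of vial_clamp between -0.001 and 0.007 m and angle between each of vial, bottle, flask50, flask100's own z axis and vertical below 0.1 rad and linear speed of each of vial, bottle, flask50, flask100 below 0.02 m/s and angular speed of each of vial, bottle, flask50, flask100 below 0.2 rad/s and horizontal distance between bottle and bottle_clamp below 0.008 m and z of bottle in the frame of bottle_clamp between -0.001 and 0.007 m and horizontal distance between flask50 and flask50_clamp below 0.008 m and z of flask50 in the frame of flask50_clamp between -0.001 and 0.007 m and horizontal distance between flask100 and flask100_clamp below 0.008 m and z of flask100 in the frame of flask100_clamp between -0.001 and 0.007 m); the robot touches nothing.
It fails at once if a vessel is tipped over, more than 40 degrees from upright (angle between any of vial, bottle, flask50, flask100's own z axis and vertical above 0.7 rad).
It fails at once if a vessel is dropped or knocked: it moves faster than 0.8 m/s out of the fingers (a fall of about 33 mm) ((contact force between the fingers and vial below 0.02 N and linear speed of vial above 0.8 m/s) or (contact force between the fingers and bottle below 0.02 N and linear speed of bottle above 0.8 m/s) or (contact force between the fingers and flask50 below 0.02 N and linear speed of flask50 above 0.8 m/s) or (contact force between the fingers and flask100 below 0.02 N and linear speed of flask100 above 0.8 m/s)).
It also fails if it takes over 120 s, if anything falls off the work surface, if the arm or the gripper's body presses on something with over 40 N, if the wrist force passes 120 N, or if a joint passes its speed limit or range.

## Working session

There is one attempt and no reset: what is moved stays moved. The work goes in short steps, Python scripts to look and compute and a tool call to move; the robot and the scene stay as the last step left them, time stands still between calls to the robot, and variables do not carry over. Pictures are saved under pics/ and viewed, at most 18 in all, crops included, and the job is handed in when it is done.

Besides the shell and the picture viewer there is one more tool, called after ">>>" as name(argument=value, ...) on one line, values as JSON. send_rows: Moves the arm, as the interface text tells. Its arguments: {"type":"object","properties":{"targets":{"type":"string"},"grip_force":{"type":"number"}},"required":["targets"]}

```bash
mkdir -p pics; ls; python3 - <<'E'
from workcell import env, eyes
import cv2
print(env.state())
for n in ("scene","side","wrist"):
    f=eyes.grab_frame(n); cv2.imwrite(f"pics/{n}0.png",f["image"]); print(n,{k:v for k,v in f.items() if k!="image"})
E
```

```text
pics
{'time_s': 0.0, 'qpos': array([ 7.04723432e+01,  1.83531856e+01,  8.97071609e+01, -1.59509676e-03,
        7.20435468e+01, -1.14638137e+00]), 'qvel': array([-0.06483511,  0.03102573,  0.03799086, -0.06331515, -0.02009539,
       -0.0877677 ]), 'effort': array([-3.82717781e-04, -4.12465274e+01, -2.31973207e+01,  7.27200997e-02,
        4.57465067e-02, -1.31338952e-04]), 'ee_pos': array([181.16174085, 545.17882243, 213.09968619]), 'ee_rot': array([-1.79896097e+02, -5.62365424e-04,  1.61619217e+02]), 'force': array([ 0.33818847,  0.1835628 , -0.18874868]), 'torque': array([ 0.04129078, -0.01668681,  0.00451346]), 'gripper_force': 0.0, 'gripper_width': 91.00109225497842}
scene {'fovy': 49.1225674909804, 'cx': 313.8609361140155, 'cy': 241.65331118133673, 'eye': array([ -79.28723784, 1033.64565151,  788.05335382]), 'attitude': array([  57.81671575,    0.57528177, -145.31699411])}
side {'fovy': 48.33417952744619, 'cx': 317.74844784508184, 'cy': 239.02840938703125, 'eye': array([  137.19900099, -1049.57516926,   609.69882879]), 'attitude': array([ 67.35831825,  -1.50752187, -18.47930035])}
wrist {'fovy': 60.32844910724093, 'cx': 317.28835510231454, 'cy': 243.55268393972838, 'eye': array([106.76494438, 570.14174764, 384.07085168]), 'attitude': array([-1.61341883e+01,  6.66475980e-02,  7.16165345e+01])}
```

View pics/scene0.png

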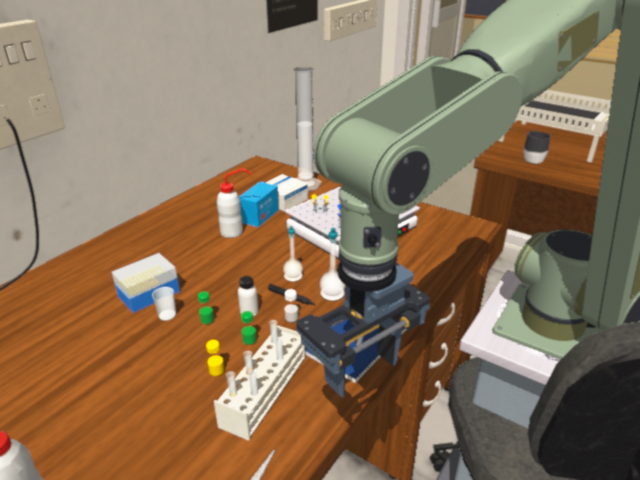

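View pics/side0.png

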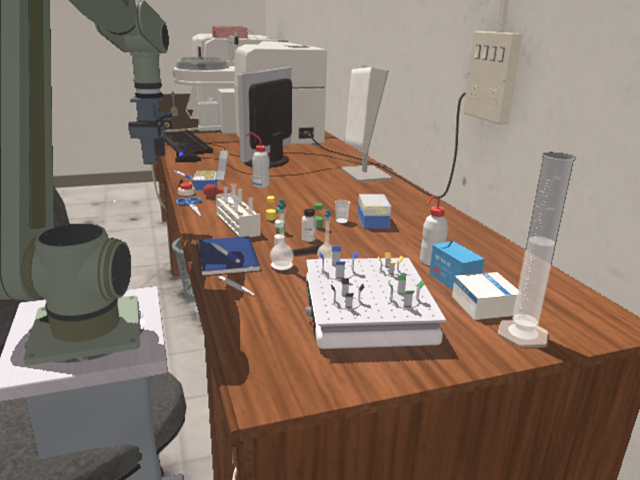

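View pics/wrist0.png

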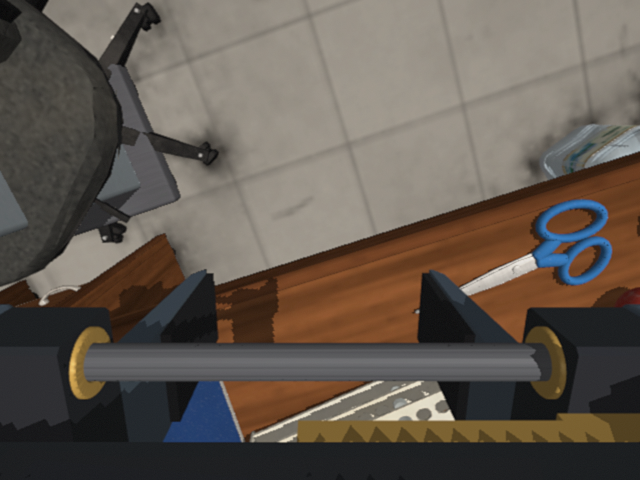

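The scene view shows bottle (248,297), white-capped vial (291,305), flask50 (292,268) and flask100 (332,283). The side view shows the clamps: blue (338,265), yellow (390,265), black (349,293), green (410,290). I'll view enlarged crops next.

```bash
cat > h.py <<'E'
import numpy as np, cv2
from scipy.spatial.transform import Rotation as R
from workcell import env, eyes
def cam(f):
    F=240/np.tan(np.radians(f["fovy"]/2)); return F,f["cx"],f["cy"],np.array(f["eye"]),R.from_euler("xyz",f["attitude"],degrees=True).as_matrix()
def ray(f,u,v):
    F,cx,cy,e,M=cam(f); d=M@np.array([(u-cx)/F,-(v-cy)/F,-1]); return e,d/np.linalg.norm(d)
def onz(f,u,v,z):
    e,d=ray(f,u,v); return e+d*(z-e[2])/d[2]
def proj(f,p):
    F,cx,cy,e,M=cam(f); c=M.T@(np.array(p)-e); return cx-F*c[0]/c[2],cy+F*c[1]/c[2]
def tri(*a):
    A=np.zeros((3,3));b=np.zeros(3)
    for f,u,v in a:
        e,d=ray(f,u,v);P=np.eye(3)-np.outer(d,d);A+=P;b+=P@e
    return np.linalg.solve(A,b)
def world2tool(s,d):
    return R.from_euler("xyz",s["ee_rot"],degrees=True).as_matrix().T@np.array(d)
E
python3 - <<'E'
import cv2
a=cv2.imread("pics/side0.png");s=cv2.imread("pics/scene0.png")
cv2.imwrite("pics/c1.png",cv2.resize(a[190:350,250:450],None,fx=3.7,fy=3.7,interpolation=cv2.INTER_CUBIC))
cv2.imwrite("pics/c2.png",cv2.resize(s[180:340,220:420],None,fx=3.7,fy=3.7,interpolation=cv2.INTER_CUBIC))
E
```

```text
(no output)
```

View pics/c1.png

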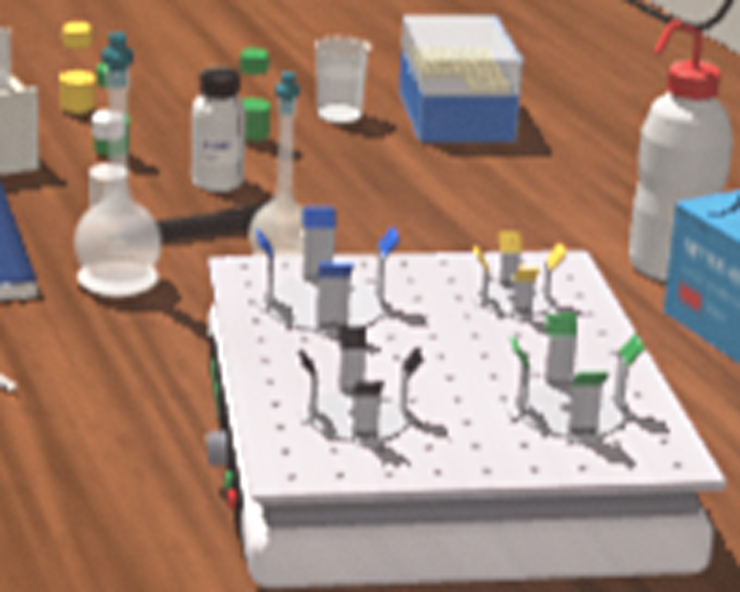

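View pics/c2.png

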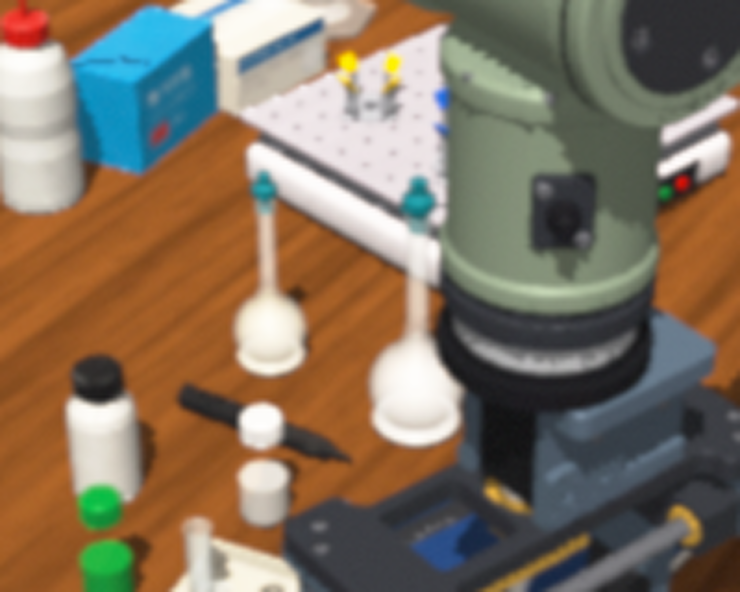

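Side crop: blue clamp tips centre (327,241), yellow (517,257), black (359,361), green (575,349); bottle cap top (220,76), vial cap (109,117), flask stoppers (118,38) and (288,77). Scene crop: bottle cap (97,366), vial cap (262,411), stoppers (419,183) and (263,176).

```bash
python3 - <<'E'
from h import *
f=eyes.grab_frame("side"); g=eyes.grab_frame("scene"); k=3.7
S=lambda u,v:(u/k+250,v/k+190); G=lambda u,v:(u/k+220,v/k+180)
np.set_printoptions(precision=1,suppress=True)
for c in [(210,257),(583,252),(722,480),(257,495)]: print("corner",onz(f,*S(*c),70))
C=[]
for n,h,t in [("blue",49,[(265,242),(318,215),(388,242),(334,268)]),("yel",37,[(479,258),(510,240),(556,257),(525,273)]),("blk",41,[(306,360),(353,335),(412,360),(367,387)]),("grn",45,[(519,348),(561,322),(630,349),(589,377)])]:
    P=[onz(f,*S(*p),70+h) for p in t]; print(n,np.mean(P,0),(P[0]+P[2])/2,(P[1]+P[3])/2)
for n,h,a,b in [("bottle",93,(220,76),(97,366)),("vial",78,(109,117),(262,411)),("f100",187,(118,38),(419,183)),("f50",150,(288,77),(263,176))]:
    print(n,tri((f,*S(*a)),(g,*G(*b))),onz(f,*S(*a),h),onz(g,*G(*b),h))
# tool->cam
s=env.state();M=R.from_euler("xyz",s["ee_rot"],degrees=True).as_matrix();w=eyes.grab_frame("wrist");print("cam in tool",M.T@(w["eye"]-s["ee_pos"]), (M.T@cam(w)[4]))
E
```

```text
corner [495.   59.5  70. ]
corner [735.    2.4  70. ]
corner [ 671.9 -277.8   70. ]
corner [ 431.5 -224.2   70. ]
blue [536.8 -38.2 119. ] [536.7 -39.1 119. ] [536.9 -37.2 119. ]
yel [651.6 -65.6 107. ] [651.3 -66.4 107. ] [652.  -64.7 107. ]
blk [ 506.2 -172.3  111. ] [ 506.  -172.1  111. ] [ 506.3 -172.5  111. ]
grn [ 621.6 -198.5  115. ] [ 621.7 -198.4  115. ] [ 621.6 -198.6  115. ]
bottle [592.2 340.5  90. ] [587.2 329.3  93. ] [591.7 342.3  93. ]
vial [493.4 306.7  77.1] [491.2 302.4  78. ] [494.3 306.8  78. ]
f100 [465.7 180.  182.8] [462.1 167.2 187. ] [462.3 185.7 187. ]
f50 [587.8 176.5 145.5] [582.6 163.6 150. ] [584.  181.9 150. ]
cam in tool [  78.5   -0.1 -170.8] [[-0.   1.   0.3]
 [ 1.   0.  -0. ]
 [-0.   0.3 -1. ]]
```

>>> send_rows(targets="-0.454 -0.064 -0.066 0 0 0 100;-0.454 -0.064 -0.066 0 0 0 100;-0.454 -0.064 -0.066 0 0 0 100;-0.454 -0.064 -0.066 0 0 0 100;-0.454 -0.064 -0.066 0 0 0 100;-0.454 -0.064 -0.066 0 0 0 100;-0.454 -0.064 -0.066 0 0 0 100;-0.454 -0.064 -0.066 0 0 0 100;-0.454 -0.064 -0.066 0 0 0 100;-0.454 -0.064 -0.066 0 0 0 100;-0.454 -0.064 -0.066 0 0 0 100;-0.454 -0.064 -0.066 0 0 0 100")

```text
time_s: 1.3
ee_pos: [598.0, 337.8, 279.7]
ee_rot: [-180.0, 0.3, 161.3]
force: [-0.8, -0.4, -0.8]
gripper_width: 91.0
gripper_force: 0.0
```

```bash
python3 - <<'E'
from h import *
s=env.state();print(s["time_s"],s["ee_pos"],s["ee_rot"])
f=eyes.grab_frame("wrist");cv2.imwrite("pics/w1.png",f["image"])
f=eyes.grab_frame("side");cv2.imwrite("pics/s1.png",f["image"])
E
```

```text
1.3 [598.02166751 337.81453952 279.73467723] [-179.99611991    0.25822454  161.29037449]
```

View pics/w1.png

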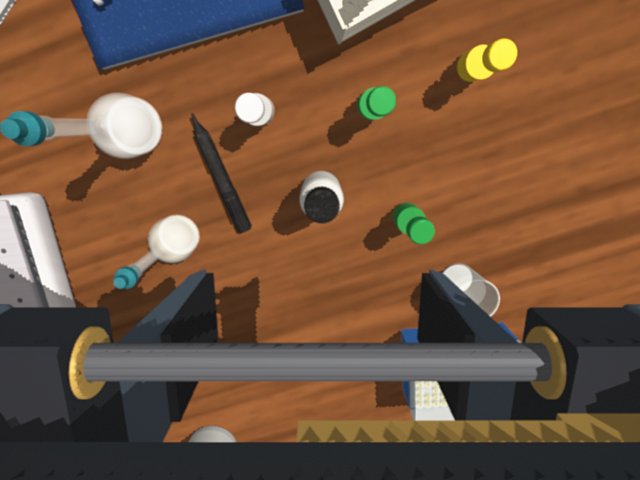

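The wrist view shows all four vessels: bottle cap top (322,204), vial cap top (249,109), flask100 stopper (14,128), flask50 stopper (122,280). A green look-alike is at (421,231), about 90 mm right of the bottle.

```bash
python3 - <<'E'
from h import *
np.set_printoptions(precision=1,suppress=True)
s=env.state();f=eyes.grab_frame("wrist")
for n,u,v,z in [("bottle",322,204,93),("vial",249,109,78),("f100top",14,128,187),("f50top",122,280,150),("f100bulb",125,126,35),("f50bulb",174,239,28),("green2",421,231,78),("green1",382,100,78),("beaker",478,290,40)]:
    p=onz(f,u,v,z);print(n,p,"tool",world2tool(s,p-s["ee_pos"]))
E
```

```text
bottle [584.  348.1  93. ] tool [ 11.3   4.2 186.2]
vial [488.5 314.   78. ] tool [ 90.9 -58.5 201.3]
f100top [462.  188.4 187. ] tool [  76.2 -186.1   92.3]
f50top [580.9 184.9 150. ] tool [ -37.7 -151.5  129.2]
f100bulb [461.4 188.8  35. ] tool [  76.7 -185.8  244.3]
f50bulb [581.5 184.3  28. ] tool [ -38.6 -151.9  251.2]
green2 [640.2 426.6  78. ] tool [-17.   96.5 201.2]
green1 [517.8 424.1  78. ] tool [ 98.2  55.2 201.2]
beaker [735.  474.1  40. ] tool [-91.8 171.8 239.1]
```

>>> send_rows(targets="0.011 0.004 0.110 0 0 0 100;0.011 0.004 0.110 0 0 0 100;0.011 0.004 0.110 0 0 0 100;0.011 0.004 0.110 0 0 0 100;0.011 0.004 0.110 0 0 0 100;0.011 0.004 0.110 0 0 0 100")

```text
time_s: 1.95
ee_pos: [583.1, 350.5, 172.5]
ee_rot: [179.8, 0.1, 161.7]
force: [1.3, -0.6, 0.3]
gripper_width: 91.0
gripper_force: 0.0
```

```bash
cat > look.py <<'E'
# blob finder: python3 look.py name kind z  -> top-blob centroid near tool axis and tool shift
from h import *
import sys
np.set_printoptions(precision=1,suppress=True)
s=env.state();f=eyes.grab_frame("wrist");im=f["image"];cv2.imwrite(f"pics/{sys.argv[1]}.png",im)
kind,z=sys.argv[2],float(sys.argv[3]);hsv=cv2.cvtColor(im,cv2.COLOR_BGR2HSV)
m={"black":cv2.inRange(hsv,(0,0,0),(180,90,70)),"white":cv2.inRange(hsv,(0,0,150),(180,45,255)),"teal":cv2.inRange(hsv,(80,90,40),(100,255,255)),
"yellow":cv2.inRange(hsv,(20,120,90),(35,255,255)),"green":cv2.inRange(hsv,(50,120,60),(80,255,255)),"blue":cv2.inRange(hsv,(105,120,60),(125,255,255))}[kind]
n,l,st,c=cv2.connectedComponentsWithStats(m)
print(s["time_s"],s["ee_pos"],s["ee_rot"])
for i in range(1,n):
    if st[i,4]>60:
        p=onz(f,*c[i],z);print(st[i],c[i],p,"tool",world2tool(s,p-s["ee_pos"]))
E
python3 look.py w2 black 93
```

```text
1.95 [583.1 350.5 172.5] [179.8   0.1 161.7]
[    0   136   640   344 46458] [214.2 410.1] [672.1 243.7  93. ] tool [-117.8  -73.7   79.5]
[ 288  239   48   50 1872] [311.2 263.8] [589.3 344.6  93. ] tool [-7.5 -3.9 79.5]
[  403   271   237   149 17274] [539.5 357.9] [703.6 471.8  93. ] tool [-76.1 152.8  80.1]
[240 343  87   4 145] [275.1 343.8] [635.9 303.   93. ] tool [-64.9 -28.7  79.5]
```

View pics/w2.png

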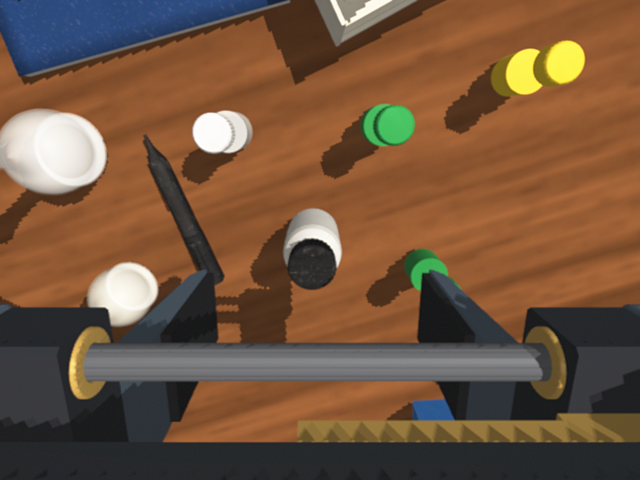

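>>> send_rows(targets="-0.008 -0.004 0.040 0 0 0 75;-0.008 -0.004 0.070 0 0 0 75;-0.008 -0.004 0.100 0 0 0 75;-0.008 -0.004 0.120 0 0 0 75;-0.008 -0.004 0.129 0 0 0 75;-0.008 -0.004 0.129 0 0 0 75;-0.008 -0.004 0.129 0 0 0 75")

```text
time_s: 2.58
ee_pos: [590.5, 343.6, 43.0]
ee_rot: [179.8, 0.1, 161.6]
force: [-0.2, -0.8, -0.3]
gripper_width: 68.1
gripper_force: 0.0
```

>>> send_rows(targets="0 0 0 0 0 0 40;0 0 0 0 0 0 40;0 0 0 0 0 0 40;0 0 0 0 0 0 40;0 0 0 0 0 0 40;0 0 0 0 0 0 40", grip_force=15)

```text
time_s: 3.08
ee_pos: [589.6, 343.0, 41.9]
ee_rot: [179.9, 0.1, 161.6]
force: [0.0, 0.2, 3.3]
gripper_width: 41.7
gripper_force: 15.0
```

>>> send_rows(targets="0 0 -0.040 0 0 0 40;0 0 -0.080 0 0 0 40;0 0 -0.120 0 0 0 40;0 0 -0.160 0 0 0 40;0 0 -0.200 0 0 0 40;0 0 -0.230 0 0 0 40;-0.008 -0.018 -0.240 0 0 0 40;-0.022 -0.046 -0.240 0 0 0 40;-0.038 -0.080 -0.240 0 0 0 40;-0.055 -0.115 -0.240 0 0 0 40;-0.072 -0.150 -0.240 0 0 0 40;-0.089 -0.185 -0.240 0 0 0 40")

```text
time_s: 4.08
ee_pos: [614.9, 137.4, 280.7]
ee_rot: [-180.0, -0.0, 161.7]
force: [1.2, 0.3, -1.4]
gripper_width: 41.9
gripper_force: 15.0
```

>>> send_rows(targets="-0.017 -0.035 0 0 0 0 40;-0.034 -0.070 0 0 0 0 40;-0.051 -0.105 0 0 0 0 40;-0.068 -0.140 0 0 0 0 40;-0.085 -0.175 0 0 0 0 40;-0.100 -0.208 0 0 0 0 40;-0.110 -0.230 0 0 0 0 40;-0.115 -0.240 0 0 0 0 40;-0.115 -0.240 0 0 0 0 40;-0.115 -0.240 0 0 0 0 40")

```text
time_s: 4.92
ee_pos: [648.5, -124.2, 280.6]
ee_rot: [179.9, -0.1, 161.6]
force: [-0.3, 1.5, 0.5]
gripper_width: 41.9
gripper_force: 15.0
```

```bash
python3 look.py w3 blue 115;python3 look.py w3 green 111;python3 look.py w3 yellow 103
```

```text
4.9167 [ 648.5 -124.2  280.6] [179.9  -0.1 161.6]
[383   0  26   4  74] [393.2   1.1] [510.  -19.8 115. ] tool [164.2  55.1 165.8]
[442  29  17  32 456] [449.6  44.8] [551.3  12.3 115. ] tool [135.2  98.6 165.8]
[343  41  12  30 306] [347.9  56. ] [534.7 -61.9 115. ] tool [127.5  23.  165.7]
[387  97  28  14 298] [400.3 103.6] [579.8 -33.5 115. ] tool [ 93.6  64.2 165.7]
4.9667 [ 648.6 -123.4  280.8] [179.9  -0.  161.7]
[221 180  23  10 180] [232.6 184.6] [ 597.6 -179.8  111. ] tool [ 30.5 -69.8 169.7]
[270 209  11  20 158] [274.9 218.1] [ 635.1 -156.4  111. ] tool [  2.3 -35.7 169.8]
[194 215  15  22 256] [201.  225.5] [ 621.4 -218.   111. ] tool [ -4.1 -98.5 169.7]
[234 251  19  14 230] [242.8 257. ] [ 658.8 -194.5  111. ] tool [-32.2 -64.5 169.7]
5.0167 [ 648.6 -123.1  280.9] [179.9  -0.  161.7]
[391 172  18  11 143] [399.1 177. ] [636.2 -46.3 103. ] tool [ 35.8  68.8 178. ]
[421 195  14  16 191] [428. 202.] [664.5 -28.4 103. ] tool [ 14.5  94.7 178. ]
[368 198  10  19 154] [372.6 206.8] [653.7 -74.5 103. ] tool [ 10.3  47.5 178. ]
[393 225  18  13 195] [401.5 231.1] [682.2 -56.6 103. ] tool [-11.1  73.4 178. ]
[194 327  21  72 498] [202.6 364.7] [ 750.3 -272.4  103. ] tool [-143.4 -110.   177.8]
[ 398  414  170   28 2328] [489.  424.4] [904.2 -25.2 103. ] tool [-212.1  173.   178. ]
[ 166  421  152   21 1552] [244.5 428.7] [ 831.6 -260.7  103. ] tool [-217.   -73.5  177.8]
[374 421  22  17 169] [385.9 426.5] [ 874.  -124.4  103. ] tool [-214.5   69.2  177.9]
[326 422  18  14 118] [334.5 426.7] [ 857.8 -173.7  103. ] tool [-214.6   17.4  177.9]
[349 422  21  15 139] [359.7 427. ] [ 866.2 -149.7  103. ] tool [-215.    42.8  177.9]
```

View pics/w3.png

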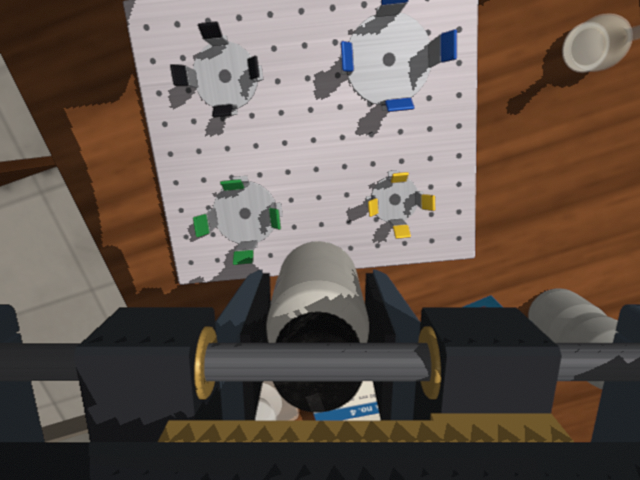

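The wrist view shows all four clamps, with floor-centre holes at black (225,76), blue (389,60), green (245,213) and yellow (395,199). I'll fit the known 120 x 140 grid to these.

```bash
python3 - <<'E'
from h import *
np.set_printoptions(precision=1,suppress=True)
s=env.state();f=eyes.grab_frame("wrist");print(s["ee_pos"],s["ee_rot"])
P=np.array([onz(f,u,v,73)[:2] for u,v in [(225,76),(389,60),(245,213),(395,199)]])
print(P)
g=np.array([(-60,-70),(-60,70),(60,-70),(60,70)])  # blk blue grn yel
c=P.mean(0);q=P-c;a=np.arctan2((g[:,0]*q[:,1]-g[:,1]*q[:,0]).sum(),(g*q).sum());Q=c+g@np.array([[np.cos(a),np.sin(a)],[-np.sin(a),np.cos(a)]])
print(np.degrees(a),Q,P-Q)
for n,p in zip("blk blue grn yel".split(),Q):print(n,world2tool(s,np.r_[p,s["ee_pos"][2]]-s["ee_pos"]))
E
```

```text
[ 648.7 -123.   281.1] [180.   -0.  161.7]
[[ 512.  -160.7]
 [ 543.7  -24.2]
 [ 628.8 -187.4]
 [ 660.1  -50.7]]
-12.923166819848221 [[ 512.  -160.5]
 [ 543.3  -24.1]
 [ 629.  -187.4]
 [ 660.3  -50.9]] [[-0.  -0.2]
 [ 0.4 -0.1]
 [-0.1  0. ]
 [-0.2  0.2]]
blk [118.  -78.5  -0. ]
blue [131.   60.9   0.1]
grn [ -1.5 -67.3  -0. ]
yel [11.5 72.1  0.1]
```

>>> send_rows(targets="0.030 -0.020 0 0 0 0 40;0.060 -0.040 0 0 0 0 40;0.090 -0.060 0 0 0 0 40;0.110 -0.074 0 0 0 0 40;0.118 -0.079 0.010 0 0 0 40;0.118 -0.079 0.040 0 0 0 40;0.118 -0.079 0.070 0 0 0 40;0.118 -0.079 0.095 0 0 0 40;0.118 -0.079 0.110 0 0 0 40;0.118 -0.079 0.115 0 0 0 40;0.118 -0.079 0.115 0 0 0 40;0.118 -0.079 0.115 0 0 0 40")

```text
time_s: 6.12
ee_pos: [512.5, -162.3, 166.9]
ee_rot: [180.0, 0.1, 161.7]
force: [-0.6, -0.5, 0.4]
gripper_width: 41.7
gripper_force: 15.0
```

```bash
python3 - <<'E'
from h import *
s=env.state();print(s["time_s"],s["ee_pos"],s["ee_rot"],world2tool(s,np.array([512,-160.5,115])-s["ee_pos"]))
f=eyes.grab_frame("wrist");cv2.imwrite("pics/w4.png",f["image"])
E
```

```text
6.1167 [ 512.54518918 -162.25990233  166.85649595] [1.79991585e+02 8.94289540e-02 1.61675722e+02] [ 1.15178574  1.49164153 51.854981  ]
```

View pics/w4.png

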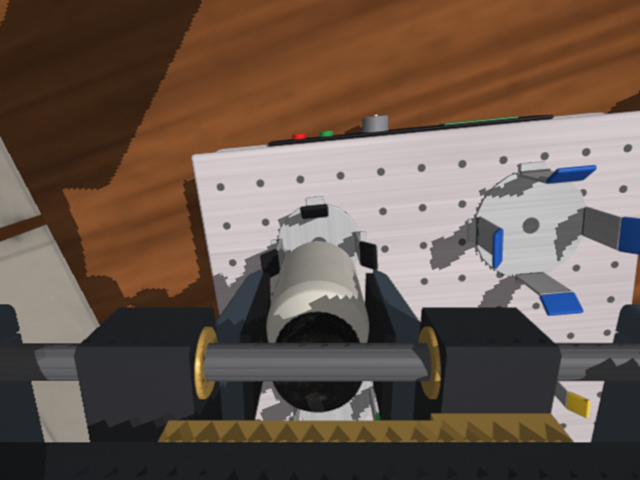

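The bottle sits centred between the black leaves (268 and 370, bottle near 318). I'll lower it.

>>> send_rows(targets="0.001 0.001 0.015 0 0 0 40;0.001 0.001 0.030 0 0 0 40;0.001 0.001 0.040 0 0 0 40;0.001 0.001 0.046 0 0 0 40;0.001 0.001 0.050 0 0 0 40;0.001 0.001 0.051 0 0 0 40;0.001 0.001 0.051 0 0 0 40;0.001 0.001 0.051 0 0 0 40")

```text
time_s: 6.83
ee_pos: [511.7, -161.6, 115.5]
ee_rot: [180.0, 0.1, 161.6]
force: [0.9, 0.6, 0.3]
gripper_width: 41.6
gripper_force: 15.0
```

>>> send_rows(targets="0 0 0.001 0 0 0 40;0 0 0.001 0 0 0 75;0 0 0.001 0 0 0 75;0 0 0.001 0 0 0 75;0 0 0.001 0 0 0 75;0 0 -0.010 0 0 0 75;0 0 -0.035 0 0 0 75;0 0 -0.070 0 0 0 75;0 0 -0.110 0 0 0 75;0 0 -0.150 0 0 0 75;0 0 -0.170 0 0 0 75;0 0 -0.170 0 0 0 75")

```text
time_s: 7.83
ee_pos: [513.5, -162.2, 290.7]
ee_rot: [-180.0, 0.6, 161.6]
force: [1.5, -0.8, 0.1]
gripper_width: 68.3
gripper_force: 0.0
```

>>> send_rows(targets="0.014 0.037 0 0 0 0 75;0.028 0.075 0 0 0 0 75;0.042 0.112 0 0 0 0 75;0.056 0.149 0 0 0 0 75;0.070 0.187 0 0 0 0 75;0.084 0.224 0 0 0 0 75;0.098 0.261 0 0 0 0 75;0.112 0.299 0 0 0 0 75;0.126 0.336 0 0 0 0 75;0.140 0.374 0 0 0 0 75;0.154 0.411 0 0 0 0 75;0.165 0.441 0 0 0 0 75")

```text
time_s: 8.83
ee_pos: [492.5, 311.7, 283.5]
ee_rot: [-179.9, -0.1, 161.7]
force: [0.7, -0.8, -0.4]
gripper_width: 68.6
gripper_force: 0.0
```

>>> send_rows(targets="0 0 0.030 0 0 0 75;0 0 0.065 0 0 0 75;0 0 0.100 0 0 0 75;0 0 0.125 0 0 0 75;0 0 0.130 0 0 0 75;0 0 0.130 0 0 0 75")

```text
time_s: 9.33
ee_pos: [492.2, 308.3, 152.4]
ee_rot: [-179.8, -0.2, 161.6]
force: [0.3, 0.6, 0.6]
gripper_width: 68.7
gripper_force: 0.0
```

```bash
python3 look.py w5 white 78 | cut -c1-150
```

```text
9.3333 [492.2 308.3 152.4] [-179.8   -0.2  161.6]
[ 159    0   69   55 1168] [190.2  24.4] [347.  284.2  78. ] tool [130.  -68.3  75.2]
[  413     0   227   153 14579] [520.5  58.7] [419.8 449.2  78. ] tool [112.8 111.2  74.4]
[  0  37  35  54 693] [14.4 60.5] [332.9 185.2  78. ] tool [ 112.1 -166.7   75.6]
[108  93  14   9  62] [114.6  97.9] [368. 229.  78.] tool [  92.6 -114.1   75.3]
[ 303  211   40   63 1943] [323.  243.7] [486.  313.8  78. ] tool [ 7.4  3.5 74.4]
[  82  213  112   94 6225] [144.7 255.9] [458.5 205.5  78. ] tool [  -0.7 -107.8   74.9]
[219 381  17  28 196] [227.5 393. ] [567.1 217.7  78. ] tool [-99.9 -62.   74.3]
```

View pics/w5.png

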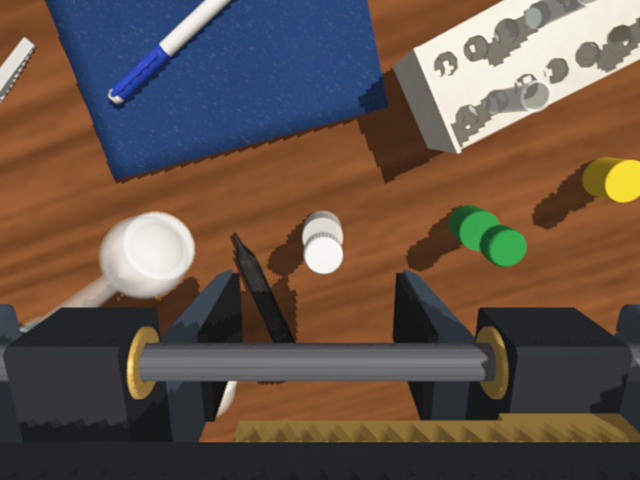

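The vial cap top is at (323,255) with radius about 19 px; flask100 stays clear, some 127 mm to the left.

```bash
python3 - <<'E'
from h import *
s=env.state();f=eyes.grab_frame("wrist")
p=onz(f,323,255,78);print(p,s["ee_pos"],world2tool(s,p-s["ee_pos"]))
E
```

```text
[495.23535912 312.20256829  78.        ] [493.58462895 309.04346149 154.61628719] [-0.63097452  3.58360351 76.61279258]
```

>>> send_rows(targets="-0.001 0.004 0.030 0 0 0 75;-0.001 0.004 0.065 0 0 0 75;-0.001 0.004 0.095 0 0 0 75;-0.001 0.004 0.108 0 0 0 75;-0.001 0.004 0.113 0 0 0 75;-0.001 0.004 0.113 0 0 0 75;-0.001 0.004 0.113 0 0 0 25;-0.001 0.004 0.113 0 0 0 25;-0.001 0.004 0.113 0 0 0 25;-0.001 0.004 0.113 0 0 0 25;-0.001 0.004 0.113 0 0 0 25;-0.001 0.004 0.113 0 0 0 25", grip_force=12)

```text
time_s: 10.43
ee_pos: [496.0, 312.7, 42.4]
ee_rot: [180.0, 0.0, 161.6]
force: [-0.2, -0.6, 0.8]
gripper_width: 31.6
gripper_force: 12.5
```

>>> send_rows(targets="0 0 -0.040 0 0 0 25;0 0 -0.080 0 0 0 25;0 0 -0.120 0 0 0 25;0 0 -0.160 0 0 0 25;0 0 -0.190 0 0 0 25;-0.013 -0.015 -0.200 0 0 0 25;-0.035 -0.038 -0.200 0 0 0 25;-0.060 -0.065 -0.200 0 0 0 25;-0.085 -0.092 -0.200 0 0 0 25;-0.110 -0.119 -0.200 0 0 0 25;-0.135 -0.146 -0.200 0 0 0 25;-0.160 -0.173 -0.200 0 0 0 25")

```text
time_s: 11.43
ee_pos: [593.4, 96.3, 242.0]
ee_rot: [180.0, -0.0, 161.6]
force: [-0.1, 0.3, 0.6]
gripper_width: 31.6
gripper_force: 12.0
```

>>> send_rows(targets="-0.025 -0.027 0 0 0 0 25;-0.050 -0.054 0 0 0 0 25;-0.075 -0.081 0 0 0 0 25;-0.095 -0.103 0 0 0 0 25;-0.107 -0.116 0 0 0 0 25;-0.110 -0.120 0 0 0 0 25;-0.110 -0.120 0.030 0 0 0 25;-0.110 -0.120 0.060 0 0 0 25;-0.110 -0.120 0.070 0 0 0 25;-0.110 -0.120 0.070 0 0 0 25")

```text
time_s: 12.27
ee_pos: [657.3, -49.0, 168.8]
ee_rot: [-179.9, -0.4, 161.7]
force: [0.8, -0.6, -0.0]
gripper_width: 31.6
gripper_force: 12.0
```

```bash
python3 - <<'E'
from h import *
s=env.state();print(s["time_s"],s["ee_pos"],s["ee_rot"],world2tool(s,np.array([660.3,-50.9,115])-s["ee_pos"]))
f=eyes.grab_frame("wrist");cv2.imwrite("pics/w6.png",f["image"])
E
```

```text
12.2667 [657.29047806 -49.02475756 168.75114885] [-179.94220308   -0.42719862  161.6845553 ] [-3.84702412 -0.78031252 53.72477341]
```

View pics/w6.png

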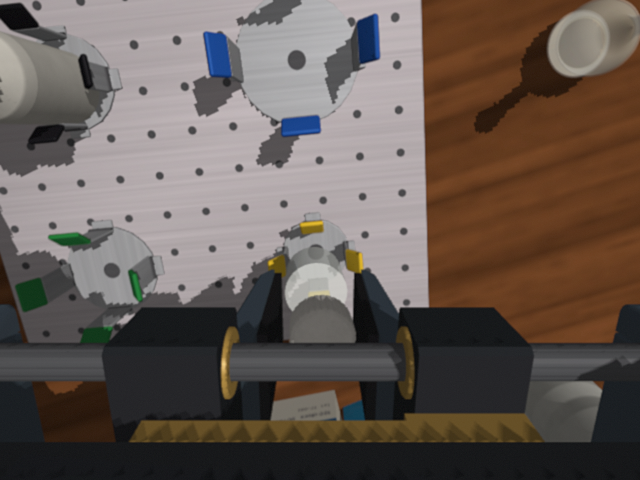

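The vial (x 316) lines up with the yellow clamp's floor hole (316,251).

>>> send_rows(targets="-0.002 0 0.010 0 0 0 25;-0.002 0 0.015 0 0 0 25;-0.002 0 0.015 0 0 0 25;-0.002 0 0.015 0 0 0 25")

```text
time_s: 12.65
ee_pos: [661.8, -51.1, 157.4]
ee_rot: [180.0, 0.0, 161.6]
force: [0.8, 0.0, 0.1]
gripper_width: 30.9
gripper_force: 12.0
```

```bash
python3 - <<'E'
from h import *
for i in range(4):
    s=env.state();print(s["time_s"],s["ee_pos"],s["ee_rot"],world2tool(s,np.array([660.3,-50.9,114.5])-s["ee_pos"])); f=eyes.grab_frame("wrist")
E
```

```text
12.65 [661.77075669 -51.05855327 157.36492456] [1.79985926e+02 2.87573222e-02 1.61628970e+02] [ 1.46728555 -0.32359398 42.86411532]
12.7 [661.92346862 -51.1390182  157.61126117] [1.79979521e+02 5.96690408e-02 1.61626693e+02] [ 1.66094529 -0.30030355 43.10945022]
12.75 [661.97002591 -51.22395984 157.66368807] [1.79976503e+02 6.94843586e-02 1.61619347e+02] [ 1.73932392 -0.23687531 43.16151697]
12.8 [661.94151423 -51.23831879 157.64333585] [1.79978448e+02 6.77300309e-02 1.61618412e+02] [ 1.71544582 -0.21281296 43.14126115]
```

>>> send_rows(targets="0.002 0 0.015 0 0 0 25;0.002 0 0.028 0 0 0 25;0.002 0 0.036 0 0 0 25;0.002 0 0.040 0 0 0 25;0.002 0 0.042 0 0 0 25;0.002 0 0.043 0 0 0 25;0.002 0 0.043 0 0 0 25;0.002 0 0.043 0 0 0 25")

```text
time_s: 13.52
ee_pos: [660.4, -50.9, 115.3]
ee_rot: [180.0, 0.1, 161.6]
force: [-0.5, -0.9, 5.2]
gripper_width: 31.0
gripper_force: 12.0
```

```bash
python3 - <<'E'
from h import *
for i in range(3):
    s=env.state(); f=eyes.grab_frame("wrist")
print(s["ee_pos"],s["force"],f["image"].shape)
E
```

```text
[660.39171505 -50.87651355 115.30193493] [ 0.04788804 -1.14319226  5.56712842] (480, 640, 3)
```

>>> send_rows(targets="0 0 0 0 0 0 65;0 0 0 0 0 0 65;0 0 0 0 0 0 65;0 0 0 0 0 0 65;0 0 -0.015 0 0 0 65;0 0 -0.050 0 0 0 65;0 0 -0.090 0 0 0 65;0 0 -0.130 0 0 0 65;0 0 -0.150 0 0 0 65;0.012 0.016 -0.150 0 0 0 65;0.035 0.048 -0.150 0 0 0 65;0.058 0.080 -0.150 0 0 0 65")

```text
time_s: 14.67
ee_pos: [629.7, 43.7, 263.9]
ee_rot: [180.0, 0.0, 161.5]
force: [-0.6, 1.1, -0.7]
gripper_width: 59.4
gripper_force: 0.0
```

>>> send_rows(targets="0.023 0.032 0 0 0 0 65;0.046 0.064 0 0 0 0 65;0.069 0.095 0 0 0 0 65;0.082 0.112 0 0 0 0 65;0.085 0.116 0 0 0 0 65;0.085 0.116 0 0 0 0 65;0.085 0.116 0 0 0 0 65;0.085 0.116 0 0 0 0 65")

```text
time_s: 15.33
ee_pos: [586.3, 179.2, 263.8]
ee_rot: [-180.0, 0.0, 161.5]
force: [0.1, -1.3, 0.7]
gripper_width: 59.2
gripper_force: 0.0
```

```bash
python3 look.py w7 teal 140;  python3 look.py w7 white 28 | cut -c1-150
```

```text
15.3333 [586.3 179.2 263.8] [-180.     0.   161.5]
[ 239   39   37   41 1171] [257.   58.7] [460.1 179.5 140. ] tool [119.8 -39.6 123.8]
[304 225  23  23 403] [315.6 236.2] [586.9 177.6 140. ] tool [ -1.1  -1.2 123.8]
15.3833 [586.3 179.1 263.8] [-180.     0.   161.5]
[103   0  21  24 149] [112.3   9.6] [362.8  63.5  28. ] tool [ 175.4 -180.4  235.9]
[ 247   47   64   69 2857] [282.4  85.2] [469.  184.3  28. ] tool [112.9 -32.1 235.8]
[    0   156   205   142 19731] [107.4 223.7] [536.3 -28.   28. ] tool [ -18.2 -212.1  235.9]
[  0 159  10  12  96] [  3.8 164.4] [451.1 -96.8  28. ] tool [  40.8 -304.4  235.9]
[ 294  183   45   45 1622] [315.8 205.2] [585.3 177.9  28. ] tool [  0.6  -1.4 235.8]
[ 589  237   51   58 1477] [614.9 262.1] [740.4 453.4  28. ] tool [-59.2 309.1 235.6]
[579 321  37  22 338] [599.  330.3] [814.4 427.   28. ] tool [-137.8  307.5  235.6]
[ 19 324  18  19 165] [ 26.2 335.6] [ 622.  -169.2   28. ] tool [-144.2 -318.9  235.9]
[326 411  25   9 152] [336.9 416.1] [829.4 122.   28. ] tool [-248.7   23.   235.8]
```

View pics/w7.png

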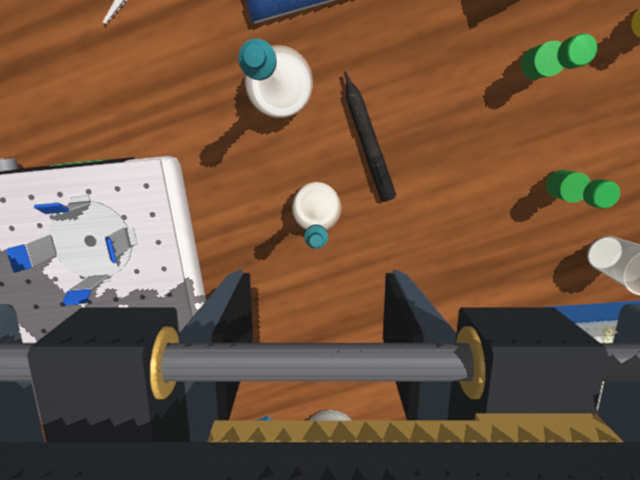

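Flask50's stopper (316,236) and bulb (317,205) lie directly under the tool, offset about (0,-1). Flask100's stopper is at (257,58), 116 mm off along tool x, clear of the body.

>>> send_rows(targets="0 -0.001 0.035 0 0 0 65;0 -0.001 0.070 0 0 0 65;0 -0.001 0.105 0 0 0 65;0 -0.001 0.140 0 0 0 65;0 -0.001 0.170 0 0 0 65;0 -0.001 0.181 0 0 0 65;0 -0.001 0.183 0 0 0 65;0 -0.001 0.183 0 0 0 65;0 -0.001 0.183 0 0 0 65")

```text
time_s: 16.18
ee_pos: [587.2, 179.6, 83.0]
ee_rot: [179.9, 0.2, 161.6]
force: [-0.1, 0.9, -0.1]
gripper_width: 59.4
gripper_force: 0.0
```

>>> send_rows(targets="0 0 0 0 0 0 5;0 0 0 0 0 0 5;0 0 0 0 0 0 5;0 0 0 0 0 0 5;0 0 0 0 0 0 5;0 0 0 0 0 0 5;0 0 0 0 0 0 5;0 0 0 0 0 0 5;0 0 0 0 0 0 5", grip_force=15)

```text
time_s: 16.93
ee_pos: [585.3, 179.6, 80.8]
ee_rot: [-180.0, -0.0, 161.6]
force: [-0.7, 0.1, -0.7]
gripper_width: 13.8
gripper_force: 15.0
```

>>> send_rows(targets="0 0 -0.025 0 0 0 5;0 0 -0.060 0 0 0 5;0 0 -0.095 0 0 0 5;0 0 -0.130 0 0 0 5;0 0 -0.165 0 0 0 5;0 0 -0.195 0 0 0 5;-0.004 -0.008 -0.210 0 0 0 5;-0.014 -0.030 -0.210 0 0 0 5;-0.028 -0.060 -0.210 0 0 0 5;-0.042 -0.090 -0.210 0 0 0 5;-0.056 -0.120 -0.210 0 0 0 5;-0.070 -0.150 -0.210 0 0 0 5")

```text
time_s: 17.93
ee_pos: [604.4, 13.8, 290.8]
ee_rot: [-180.0, -0.0, 161.6]
force: [-0.5, 0.5, 0.3]
gripper_width: 13.4
gripper_force: 15.0
```

>>> send_rows(targets="-0.014 -0.030 0 0 0 0 5;-0.028 -0.060 0 0 0 0 5;-0.042 -0.090 0 0 0 0 5;-0.056 -0.120 0 0 0 0 5;-0.070 -0.150 0 0 0 0 5;-0.081 -0.172 0 0 0 0 5;-0.086 -0.182 0 0 0 0 5;-0.087 -0.185 0 0 0 0 5;-0.087 -0.185 0 0 0 0 5;-0.087 -0.185 0.020 0 0 0 5;-0.087 -0.185 0.045 0 0 0 5;-0.087 -0.185 0.060 0 0 0 5")

```text
time_s: 18.93
ee_pos: [628.0, -185.3, 229.2]
ee_rot: [179.9, -0.1, 161.7]
force: [0.2, -0.1, -1.3]
gripper_width: 13.3
gripper_force: 15.0
```

```bash
python3 - <<'E'
from h import *
for i in range(4):
    f=eyes.grab_frame("wrist");s=env.state()
cv2.imwrite("pics/w8.png",f["image"]);print(s["time_s"],s["ee_pos"],s["ee_rot"],world2tool(s,np.array([629,-187.4,154])-s["ee_pos"]))
E
```

```text
19.1333 [ 629.13962846 -186.36626638  231.67461111] [1.79967146e+02 2.35033369e-02 1.61717117e+02] [-0.15984846 -1.06989253 77.67408249]
```

View pics/w8.png

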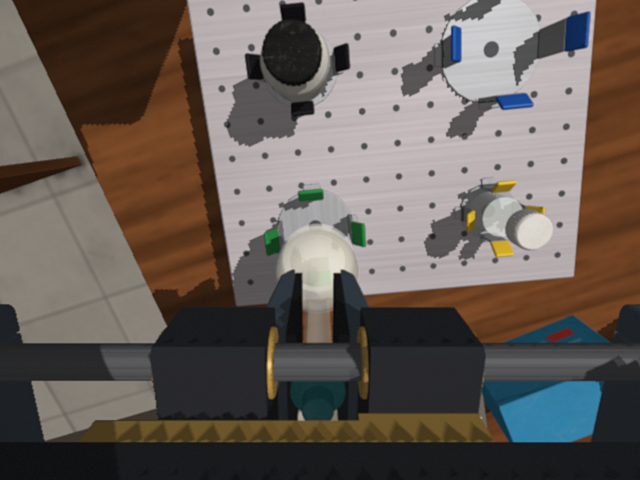

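The bottle and vial stand seated in their clamps. Flask50 (x 316) is centred between the green leaves (271 and 358), so I'll lower it.

>>> send_rows(targets="0 -0.001 0.020 0 0 0 5;0 -0.001 0.035 0 0 0 5;0 -0.001 0.050 0 0 0 5;0 -0.001 0.062 0 0 0 5;0 -0.001 0.070 0 0 0 5;0 -0.001 0.075 0 0 0 5;0 -0.001 0.077 0 0 0 5;0 -0.001 0.078 0 0 0 5;0 -0.001 0.078 0 0 0 5;0 -0.001 0.078 0 0 0 5")

```text
time_s: 19.97
ee_pos: [629.0, -188.9, 153.8]
ee_rot: [180.0, 0.1, 161.6]
force: [-0.5, 0.2, 0.3]
gripper_width: 13.4
gripper_force: 15.0
```

>>> send_rows(targets="0 0 0.001 0 0 0 5;0 0 0.001 0 0 0 50;0 0 0.001 0 0 0 50;0 0 0.001 0 0 0 50;0 0 0.001 0 0 0 50;0 0 -0.015 0 0 0 50;0 0 -0.045 0 0 0 50;0 0 -0.080 0 0 0 50;0 0 -0.115 0 0 0 50;0 0 -0.145 0 0 0 50;0.006 0.007 -0.160 0 0 0 65;0.022 0.025 -0.160 0 0 0 65")

```text
time_s: 20.97
ee_pos: [617.7, -160.5, 317.1]
ee_rot: [-180.0, 0.5, 161.5]
force: [0.2, 0.9, -0.1]
gripper_width: 56.4
gripper_force: 0.0
```

>>> send_rows(targets="0.025 0.028 0 0 0 0 65;0.050 0.055 0 0 0 0 65;0.075 0.083 0 0 0 0 65;0.100 0.110 0 0 0 0 65;0.125 0.138 0 0 0 0 65;0.150 0.166 0 0 0 0 65;0.175 0.194 0 0 0 0 65;0.200 0.221 0 0 0 0 65;0.225 0.249 0 0 0 0 65;0.242 0.268 0 0 0 0 65;0.250 0.277 0 0 0 0 65;0.250 0.277 0 0 0 0 65")

```text
time_s: 21.97
ee_pos: [464.8, 185.2, 313.0]
ee_rot: [180.0, -0.0, 161.8]
force: [-0.7, -0.5, 0.0]
gripper_width: 59.0
gripper_force: 0.0
```

```bash
python3 - <<'E'
from h import *
for i in range(5): eyes.grab_frame("wrist")
E
python3 look.py w9 teal 178;  python3 look.py w9 white 35 | cut -c1-150
```

```text
22.2167 [466.3 182.3 312.8] [-180.     0.   161.5]
[304 215  27  28 591] [317.  228.5] [464.4 182.6 178. ] tool [  1.9  -0.2 134.8]
22.2667 [466.3 182.3 312.8] [-180.     0.   161.5]
[   0    0  110   76 4713] [37.4 33.3] [222.8 -27.2  35. ] tool [ 164.4 -275.8  277.9]
[339   0  74  63 876] [373.6  30.7] [325.8 287.7  35. ] tool [166.7  55.5 277.8]
[ 493    0  147  125 6968] [578.2  56.9] [413.4 475.1  35. ] tool [143.  261.  277.7]
[171  52  77  95 992] [211.9  94.4] [330.  114.1  35. ] tool [ 107.6 -107.8  277.8]
[ 291  170   53   51 2115] [317.  195.2] [462.7 183.1  35. ] tool [  3.7  -0.2 277.8]
[  55  252  179   55 4888] [149.1 277.1] [491.6 -31.6  35. ] tool [ -91.9 -194.7  277.9]
[ 80 256  12  11  96] [ 85.  261.4] [450.8 -93.   35. ] tool [ -72.7 -265.9  277.9]
[192 301  12   7  64] [197.5 304.1] [540.7   8.2  35. ] tool [-125.8 -141.4  277.9]
[ 16 312  10  12  68] [ 19.8 317.3] [ 489.2 -199.6   35. ] tool [-142.9 -354.8  278. ]
[577 314  38  28 483] [592.4 324.5] [715.6 446.8  35. ] tool [-152.5  330.   277.7]
[ 21 326  22  17 254] [ 30.1 334.7] [ 513.6 -199.5   35. ] tool [-166.1 -347.   278. ]
[229 381  29  40 820] [244.1 403.1] [686.   10.5  35. ] tool [-262.9  -93.1  277.9]
```

View pics/w9.png

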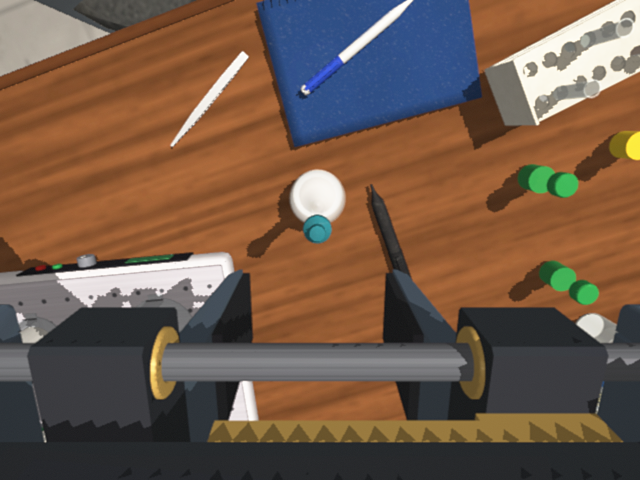

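Flask100's stopper (317,228) and bulb (317,195) show an offset of about (+2, 0). I'll descend.

>>> send_rows(targets="0.002 0 0.035 0 0 0 65;0.002 0 0.070 0 0 0 65;0.002 0 0.105 0 0 0 65;0.002 0 0.140 0 0 0 65;0.002 0 0.170 0 0 0 65;0.002 0 0.190 0 0 0 65;0.002 0 0.199 0 0 0 65;0.002 0 0.203 0 0 0 65;0.002 0 0.203 0 0 0 65;0.002 0 0.203 0 0 0 65")

```text
time_s: 23.15
ee_pos: [464.9, 184.3, 111.1]
ee_rot: [179.9, 0.1, 161.6]
force: [-0.1, -0.2, 0.2]
gripper_width: 59.3
gripper_force: 0.0
```

>>> send_rows(targets="0 0 0 0 0 0 8;0 0 0 0 0 0 8;0 0 0 0 0 0 8;0 0 0 0 0 0 8;0 0 0 0 0 0 8;0 0 0 0 0 0 8;0 0 0 0 0 0 8;0 0 0 0 0 0 8;0 0 0 0 0 0 8", grip_force=15)

```text
time_s: 23.9
ee_pos: [463.6, 184.2, 109.9]
ee_rot: [-180.0, -0.0, 161.6]
force: [-0.5, -0.1, -0.2]
gripper_width: 16.7
gripper_force: 15.0
```

>>> send_rows(targets="0 0 -0.025 0 0 0 8;0 0 -0.060 0 0 0 8;0 0 -0.095 0 0 0 8;0 0 -0.130 0 0 0 8;0 0 -0.155 0 0 0 8;-0.006 -0.008 -0.170 0 0 0 8;-0.022 -0.027 -0.170 0 0 0 8;-0.044 -0.054 -0.170 0 0 0 8;-0.066 -0.081 -0.170 0 0 0 8;-0.088 -0.108 -0.170 0 0 0 8;-0.108 -0.132 -0.170 0 0 0 8;-0.126 -0.154 -0.170 0 0 0 8")

```text
time_s: 24.9
ee_pos: [535.0, -3.6, 279.7]
ee_rot: [-180.0, -0.0, 161.6]
force: [0.3, -0.0, -1.1]
gripper_width: 16.6
gripper_force: 15.0
```

>>> send_rows(targets="-0.010 -0.012 0 0 0 0 8;-0.015 -0.018 0 0 0 0 8;-0.015 -0.019 0.010 0 0 0 8;-0.015 -0.019 0.025 0 0 0 8;-0.015 -0.019 0.030 0 0 0 8;-0.015 -0.019 0.030 0 0 0 8;-0.015 -0.019 0.030 0 0 0 8")

```text
time_s: 25.48
ee_pos: [542.6, -23.5, 249.7]
ee_rot: [180.0, -0.1, 161.7]
force: [-0.1, 0.7, -0.6]
gripper_width: 16.9
gripper_force: 15.0
```

```bash
python3 - <<'E'
from h import *
for i in range(4):
    f=eyes.grab_frame("wrist");s=env.state()
cv2.imwrite("pics/w10.png",f["image"]);print(s["time_s"],s["ee_pos"],s["ee_rot"],world2tool(s,np.array([543.3,-24.1,182.9])-s["ee_pos"]))
E
```

```text
25.6833 [543.29995792 -24.08558052 250.70109557] [1.79969991e+02 8.07118249e-02 1.61653782e+02] [ 9.09319121e-02 -4.91847561e-02  6.78010183e+01]
```

View pics/w10.png

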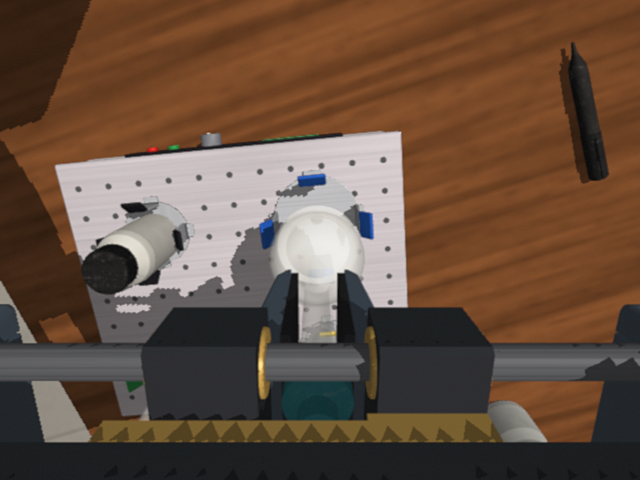

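Flask100 is centred between the blue leaves (266 and 366, bulb near 316).

>>> send_rows(targets="0 0 0.015 0 0 0 8;0 0 0.030 0 0 0 8;0 0 0.043 0 0 0 8;0 0 0.053 0 0 0 8;0 0 0.060 0 0 0 8;0 0 0.065 0 0 0 8;0 0 0.067 0 0 0 8;0 0 0.068 0 0 0 8;0 0 0.069 0 0 0 8;0 0 0.069 0 0 0 8")

```text
time_s: 26.52
ee_pos: [543.4, -24.6, 182.8]
ee_rot: [180.0, 0.1, 161.6]
force: [-2.2, 0.3, 5.7]
gripper_width: 16.6
gripper_force: 15.0
```

>>> send_rows(targets="0 0 0 0 0 0 8;0 0 0 0 0 0 50;0 0 0 0 0 0 50;0 0 0 0 0 0 50;0 0 0 0 0 0 50;0 0 -0.015 0 0 0 50;0 0 -0.045 0 0 0 50;0 0 -0.080 0 0 0 50;0 0 -0.115 0 0 0 50;0 0 -0.145 0 0 0 50;0.010 0.010 -0.155 0 0 0 50;0.035 0.035 -0.155 0 0 0 50")

```text
time_s: 27.52
ee_pos: [523.3, 18.2, 338.4]
ee_rot: [179.9, 0.4, 161.4]
force: [0.7, 0.7, -0.2]
gripper_width: 45.6
gripper_force: 0.0
```

>>> send_rows(targets="0.025 0.025 0 0 0 0 50;0.050 0.050 0 0 0 0 50;0.070 0.075 0 0 0 0 50;0.080 0.100 0 0 0 0 50;0.080 0.120 0 0 0 0 50;0.080 0.140 0 0 0 0 50;0.080 0.150 0 0 0 0 50;0.080 0.150 0 0 0 0 50")

```text
time_s: 28.18
ee_pos: [492.1, 189.1, 334.8]
ee_rot: [-180.0, -0.1, 161.8]
force: [0.1, -0.4, 0.5]
gripper_width: 45.5
gripper_force: 0.0
```

```bash
python3 - <<'E'
from h import *
for i in range(4):
    f=eyes.grab_frame("side");s=env.state()
print(s["time_s"],s["ee_pos"],s["force"])
cv2.imwrite("pics/s2.png",cv2.resize(f["image"][190:350,250:450],None,fx=3.7,fy=3.7,interpolation=cv2.INTER_CUBIC))
k=3.7
for n,x,y,h in [("bottle",512,-160.5,93),("vial",660.3,-50.9,78),("f50",629,-187.4,150),("f100",543.3,-24.1,187)]:
    print(n,[tuple(np.round([(u-250)*k,(v-190)*k])) for u,v in (proj(f,(x,y,73+h)),proj(f,(x,y,73)))])
E
```

```text
28.3833 [491.8905535  186.37483048 335.78896879] [0.60766946 0.14675777 1.17798188]
bottle [(np.float64(366.0), np.float64(258.0)), (np.float64(358.0), np.float64(410.0))]
vial [(np.float64(526.0), np.float64(180.0)), (np.float64(516.0), np.float64(295.0))]
f50 [(np.float64(596.0), np.float64(156.0)), (np.float64(571.0), np.float64(405.0))]
f100 [(np.float64(338.0), np.float64(10.0)), (np.float64(325.0), np.float64(299.0))]
```

View pics/s2.png

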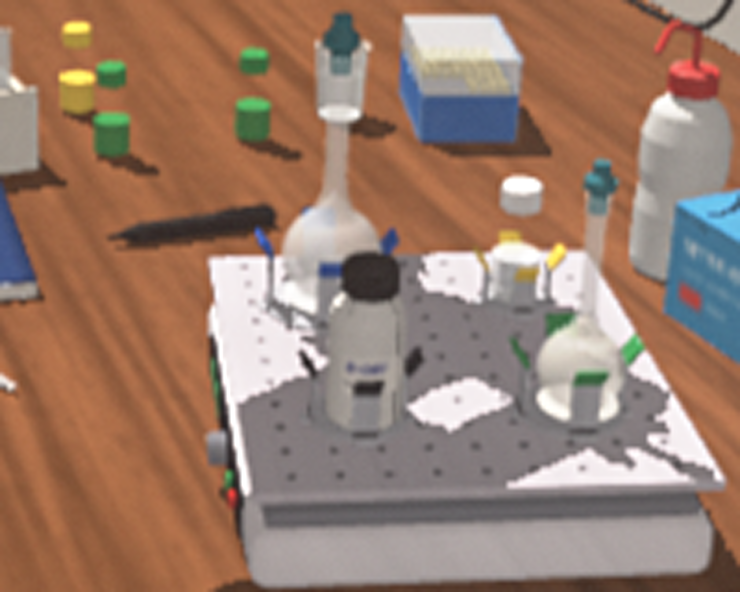

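All four vessels stand upright in their clamps, with tops at bottle (371,262), vial (521,182), flask50 (602,163) and flask100 (342,14), each within about 2 px of the prediction. The arm is clear, so I'm handing in.

```bash
python3 -c "
from workcell import env
print(env.job_done())"
```

```text
the job is handed in; nothing more can be done
None
```

The vial, bottle and both flasks are each standing upright in their own clamp and released, confirmed in the last side view with the arm clear; the job was handed in at about 28 s, but no verdict came back.

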